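Load the instrument's tube station and start it

TASK

Take the two capped sample tubes out of their slanted rests and stand them upright, cap up, in the loading station: the wide tube in the wide well and the narrow tube in the narrow well, each lowered gently all the way to the bottom, not dropped in. When both are in, press the station's round start key fully down and let it come back up. Leave everything else on the bench where it is.

Things in the scene. Friction and masses are not known exactly. Their poses are not given: they have to be found in the camera images.
- wide_tube: wide sample tube: closed rigid white plastic tube, grey screw cap; 130 mm long, barrel 28 mm across, cap 31 mm across and 18 mm tall; flat foot with a bevel 4 mm in, 6 mm up; about 60 g. Origin at its centre, on the axis 65 mm from either end; z runs along the tube towards the cap. It starts leaning in its rest, cap up, axis 50 degrees above horizontal
- narrow_tube: narrow sample tube: closed rigid white plastic tube, grey screw cap; 130 mm long, barrel 17 mm across, cap 20 mm across and 18 mm tall; flat foot with a bevel 4 mm in, 6 mm up; about 35 g. Origin at its centre, on the axis 65 mm from either end; z runs along the tube towards the cap. It starts leaning in its rest, cap up, axis 50 degrees above horizontal
- rest_wide: slanted grey rest, fixed to the bench, that holds the wide tube: origin on the bench under its middle, x (level) the way the tube's cap leans, away from the robot. Walls beside the tube reach its centreline over its lowest 50 mm only; a floor strip narrower than the tube carries its lowest 72 mm; above that the tube is free on all sides. Tube's centre 87 mm over the bench
- rest_narrow: slanted grey rest, fixed to the bench, that holds the narrow tube: origin on the bench under its middle, x (level) the way the tube's cap leans, away from the robot. Walls beside the tube reach its centreline over its lowest 50 mm only; a floor strip narrower than the tube carries its lowest 72 mm; above that the tube is free on all sides. Tube's centre 87 mm over the bench
- wide_foot (a point): centre of the wide tube's foot, 65 mm along minus z from the tube's centre; axes as the tube's
- narrow_foot (a point): centre of the narrow tube's foot, 65 mm along minus z from the tube's centre; axes as the tube's
- wide_well (a point): centre of the floor of the wide well, a round upright hole 32 mm in diameter and 52 mm deep, for the 28 mm tube. It opens in the top of the aluminium block, 62 mm over the bench; its floor is 10 mm over the bench; the mouth has a 3 mm chamfer. The point's z axis is up
- narrow_well (a point): centre of the floor of the narrow well, a round upright hole 21 mm in diameter and 52 mm deep, for the 17 mm tube. It opens in the top of the aluminium block, 62 mm over the bench; its floor is 10 mm over the bench; the mouth has a 3 mm chamfer. The point's z axis is up
- station: loading station, fixed: white deck 85 mm deep, 240 mm wide, 30 mm high on the robot's side, carrying the start key; behind it an aluminium block 76 x 200 mm, 62 mm high, with two wells side by side, between low white cheeks. Origin on the bench under its middle; x from deck to block, y left. Wide well at x 37, y 50 mm; narrow well at x 37, y -50; key at x -55, y 0
- start_key_top (a point): centre of the upper face of the round white start key (30 mm in diameter), which stands in a grey housing on the deck and is pressed straight down
- start_key (a joint): travel of the start key: 0 when up, 0.006 m when fully down; a spring that needs 5 N fully down and brings it back up
- beaker: bystander: glass beaker, 70 mm wide, 90 mm tall; origin under its centre
- jar: bystander: amber jar with white lid, 64 mm wide, 85 mm tall; origin under its centre
- tip_box: bystander: grey box with white lid, 86 x 121 x 67 mm; origin under its centre
- mouse: bystander: blue computer mouse, 105 x 60 x 33 mm; origin under its centre
- tweezers: bystander: steel tweezers lying flat, 125 mm long, 12 mm wide, 8 mm high; origin under its centre, x along its length
- squeeze_bottle: bystander: white squeeze bottle with red cap, 70 mm wide, 160 mm tall; origin under its centre

How it is judged:
By the outcome, as a careful person would: the job done as asked, in the order asked, and still so for the second after the job is handed in, with the robot touching nothing.
It also fails if it takes over 72 s, if anything falls off the work surface, if the arm or the gripper's body presses on something with over 40 N, if the wrist force passes 120 N, or if a joint passes its speed limit or range.

ROBOT

A 6-joint arm with a two-finger parallel gripper is mounted at the origin on the work surface. World frame = base frame: x ahead of the robot, y to its left, z up, the work surface at z = 0. Lengths are in m, angles in degrees, forces in N, time in s.
With the tool pointing down it reaches from about 0.375 to 0.9 m from the base axis. Payload 3.1 kg.
Tool frame: the origin (TCP) lies at the very end of the fingers, on their centre line; the grasp point (between the pads) lies 19 mm behind it; z points along the fingers, y is the line along which they close (so a half turn about z gives the same grasp; the last joint's range is limited). The gripper opens to 87 mm and grips with 3 to 60 N. Pads are 19 mm wide; open, the fingers measure 117 mm over their backs; the gripper's body (75 mm by 190 mm) begins 51 mm behind the grasp point.
Start: joints at [-86.431, 30.224, 82.088, -0, 67.689, -10.227], TCP at [0.149, -0.607, 0.223] pointing down, gripper open.
Joint ranges: [-176.69, 176.69], [-43.24, 126.21], [12.49, 139.97], [-82, 262], [0, 151.66], [-163.58, 163.58]. Speed limits (degrees/s): [159.86, 159.86, 180, 180, 180, 180].

INTERFACE

Orientations are given as a 3x3 rotation matrix whose columns are the frame's x, y, z axes.
In Python, from cell import bot gives the robot as it stands.
- The arm moves only by the shell command python3 -m pendant 'ROWS' [FORCE]. ROWS is JSON, a list that holds one entry, the list of rows, each a list of 7 numbers: the opening, from -1 (shut) to 1 (fully open), then the shift along the world's x, y, z in m, then the turn, a rotation vector about the world's x, y, z in rad. In form: [[[fingers, x, y, z, rx, ry, rz], ...]]. A call has 1 to 12 rows; each row is the pose to reach, as a shift and turn from the pose commanded when the call began; what a row does not reach only later rows make up. A row lasts 1/8 s, in which the tool goes at most 62.5 mm and 10.7 degrees, less where a joint would pass 70% of its speed; a pose out of reach is approached as far as the arm can. A call with a gripper value outside its range is refused whole. The fingers move at their own pace and stop on an object; FORCE is the grip in N (left out, the last holds). Time passes only in rows, so rows that repeat a pose let the fingers close. It gives the time, the measured TCP pose, the force, the opening and the grip force at its end, in the units of the state.
- bot.get_obs(): the state, without advancing time (a new reading comes with each control period).
- bot.snapshot(name): name is "side" or "top" or "wrist"; returns the picture (420x560x3 uint8, blue, green, red); there is no depth.
- bot.camera_info(name): a dict with "fx", "fy", "cx", "cy" (pixels), "rvec" (rotation vector, rad) and "tvec" (3), from world to camera coordinates, as OpenCV has them. Camera axes: x right, y down, z forward; pixel columns grow to the right and rows downward; lengths in m; the calibration is good to about 2 mm. A picture is of the moment at which its call begins: read the wrist's pose just before it. camera_info takes no time and is no camera call; for the wrist camera it gives the pose at the moment of the call.
- bot.finish_job(): hands the job in; it is judged then, once.
The state is a dict: "clock": time; "joint_positions": joint angles; "joint_velocities": joint speeds; "tau": joint torques, N m; "tcp_pos": TCP position; "tcp_rot": TCP orientation; "force": force on the tool from outside, world axes, zero at the start; "wrist_torque": the same for the moment, N m; "gripper_width": finger opening in m; "grasp_force": force on a finger pad.
Only numpy, scipy, OpenCV 4.12 (cv2) and the standard library are available. Lean on these libraries where they do the work, as an engineer would, in place of code of your own. Each camera call takes 0.05 s, during which the arm holds its last target. There are 200 camera calls.

## Working session

There is one attempt and no reset: what is moved stays moved. The work goes in short steps, Python scripts to look and compute and a shell command to move; the robot and the scene stay as the last step left them, time stands still between calls to the robot, and variables do not carry over. Pictures are saved under pics/ and viewed, at most 13 in all, crops included, and the job is handed in when it is done.

```bash
ls; mkdir -p pics; python3 - <<'E'
from cell import bot
import cv2
o=bot.get_obs(); print(o)
for n in("top","side"):
    cv2.imwrite(f"pics/{n}0.png",bot.snapshot(n)); print(n,bot.camera_info(n))
E
```

```text
pics
{'clock': 0.0, 'joint_positions': array([-8.64306853e+01,  3.02795963e+01,  8.21560363e+01,  1.53085016e-03,
        6.76892378e+01, -1.02278290e+01]), 'joint_velocities': array([ 0.05006581,  0.07997176,  0.0202961 , -0.01423257,  0.10835189,
       -0.0315343 ]), 'tau': array([ 8.86806229e-04, -4.40042281e+01, -1.76591688e+01,  6.33153738e-02,
        5.80842909e-02, -1.78718601e-04]), 'tcp_pos': array([ 0.14903744, -0.60621923,  0.22156682]), 'tcp_rot': array([[ 9.71148618e-01,  2.38475049e-01, -1.11010321e-04],
       [ 2.38474720e-01, -9.71146266e-01,  2.17670848e-03],
       [ 4.11283403e-04, -2.14038058e-03, -9.99997625e-01]]), 'force': array([-0.41131298, -0.52703913, -0.05768669]), 'wrist_torque': array([ 0.00499044, -0.03098102, -0.01176057]), 'grasp_force': 0.0, 'gripper_width': 0.08699102660676304}
top {'fx': 456.85473969306037, 'fy': 456.85473969306037, 'cx': 282.21743611321193, 'cy': 207.93404213312053, 'rvec': array([ 2.1379573 , -2.12640421,  0.1822504 ]), 'tvec': array([0.02238498, 0.59403392, 1.53220833])}
side {'fx': 401.8415967822811, 'fy': 401.8415967822811, 'cx': 275.5671910365565, 'cy': 211.15025698197647, 'rvec': array([ 0.98830705, -2.50842453,  1.02587034]), 'tvec': array([0.44547747, 0.33716687, 0.93943295])}
```

View pics/top0.png

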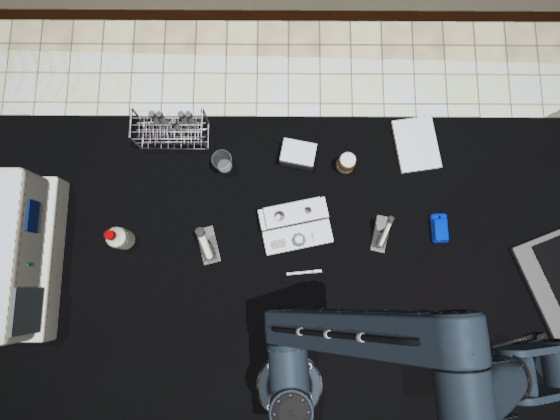

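View pics/side0.png

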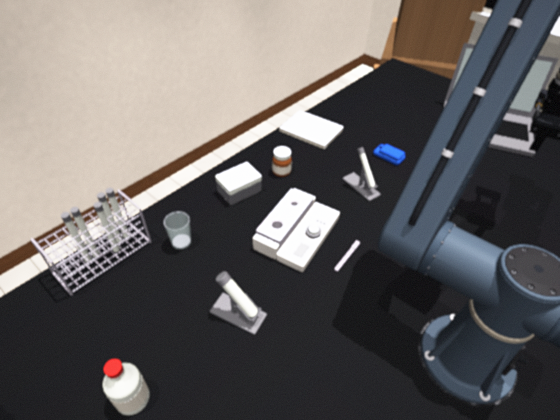

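The top view shows the wide tube in its rest at about (205,243), cap at (201,232). The narrow tube is at (383,233), cap at (390,219). The station has its wide well at (279,216), narrow well at (308,211) and key at (298,240). The side view agrees with this. Next I'll compute rough positions and read the wrist camera's mounting.

```bash
cat > h.py <<'E'
from cell import bot
import cv2, numpy as np
def ray(ci,uv):
    R=cv2.Rodrigues(np.array(ci["rvec"]))[0]; t=np.array(ci["tvec"])
    K=np.array([[ci["fx"],0,ci["cx"]],[0,ci["fy"],ci["cy"]],[0,0,1]])
    return -R.T@t, R.T@np.linalg.solve(K,[uv[0],uv[1],1.])
def onz(ci,uv,z):
    c,d=ray(ci,uv); return c+d*(z-c[2])/d[2]
def proj(ci,P):
    K=np.array([[ci["fx"],0,ci["cx"]],[0,ci["fy"],ci["cy"]],[0,0,1]])
    return cv2.projectPoints(np.float64(P).reshape(-1,3),np.array(ci["rvec"]),np.array(ci["tvec"]),K,None)[0].reshape(-1,2)
def rz(a):
    a=np.radians(a); return np.array([[np.cos(a),-np.sin(a),0],[np.sin(a),np.cos(a),0],[0,0,1]])
E
python3 - <<'E'
from h import *
np.set_printoptions(precision=4,suppress=True)
ci=bot.camera_info("top")
for n,p,z in [("wcap",(201,232),.13),("wfoot",(210,256),.045),("ncap",(390.5,219),.135),("nfoot",(379,243),.045),("wwell",(279,216),.062),("nwell",(308,211),.062),("key",(298.5,240),.045),("restw c",(209,246),0.01),("restn",(380,235),.01)]:
    print(n,onz(ci,p,z))
w=bot.camera_info("wrist"); o=bot.get_obs(); c,d=ray(w,(w["cx"],w["cy"]))
print(w["fx"],w["cx"],w["cy"]); print("cam in tool",o["tcp_rot"].T@(c-o["tcp_pos"]),"axis in tool",o["tcp_rot"].T@d, "R", o["tcp_rot"].T@cv2.Rodrigues(w["rvec"])[0].T)
a=bot.snapshot("top")[195:285,185:405]; cv2.imwrite("pics/crop.png",cv2.resize(a,None,fx=3.6,fy=3.6,interpolation=cv2.INTER_CUBIC))
E
```

```text
wcap [0.4992 0.2898 0.13  ]
wfoot [0.427  0.2714 0.045 ]
ncap [ 0.5447 -0.3281  0.135 ]
nfoot [ 0.4746 -0.3073  0.045 ]
wwell [0.5638 0.0365 0.062 ]
nwell [ 0.5818 -0.0631  0.062 ]
key [ 0.4834 -0.0309  0.045 ]
restw c [0.4641 0.2815 0.01  ]
restn [ 0.5061 -0.3191  0.01  ]
327.902064721973 278.1566773335002 208.3618876596198
cam in tool [ 0.0737 -0.0002 -0.162 ] axis in tool [-0.2669  0.0001  0.9637] R [[-0.0002 -0.9637 -0.2669]
 [ 1.     -0.0003  0.0001]
 [-0.0002 -0.2669  0.9637]]
```

View pics/crop.png

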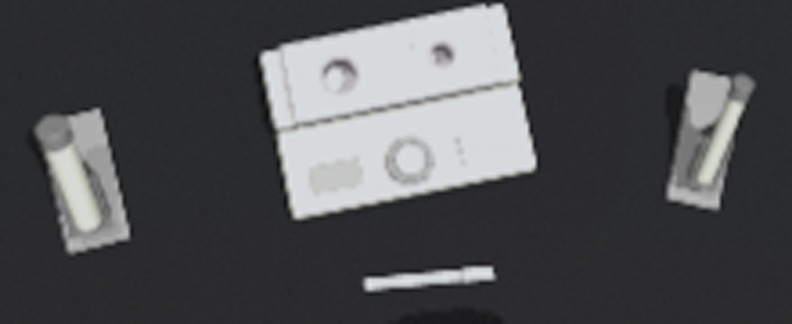

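The enlarged crop shows the wide tube running from cap (50,130) to foot (90,225). The wells are at (340,75) and (441,54), the key at (410,160), and the narrow tube runs from cap (742,85) to foot (705,180). I'll refine these with the wrist camera, starting with the narrow tube.

```bash
python3 -m pendant '[[[1,0.28,0.3,0.02,0,0,-0.5],[1,0.28,0.3,0.02,0,0,-0.5],[1,0.28,0.3,0.02,0,0,-0.5],[1,0.28,0.3,0.02,0,0,-0.5],[1,0.28,0.3,0.02,0,0,-0.5],[1,0.28,0.3,0.02,0,0,-0.5],[1,0.28,0.3,0.02,0,0,-0.5],[1,0.28,0.3,0.02,0,0,-0.5],[1,0.28,0.3,0.02,0,0,-0.5],[1,0.28,0.3,0.02,0,0,-0.5],[1,0.28,0.3,0.02,0,0,-0.5]]]'
python3 - <<'E'
from h import *
ci=bot.camera_info("wrist"); im=bot.snapshot("wrist"); np.save("pics/n.npy",dict(ci=ci,im=im),allow_pickle=True)
cv2.imwrite("pics/n.png",im)
E
```

```text
clock: 1.52
tcp_pos: [0.4284, -0.3079, 0.2424]
tcp_rot: [[0.966, -0.258, -0.0], [-0.258, -0.966, 0.0], [-0.0, 0.0, -1.0]]
force: [-0.9, 0.7, 0.1]
gripper_width: 0.0875
grasp_force: 0.0
```

View pics/n.png

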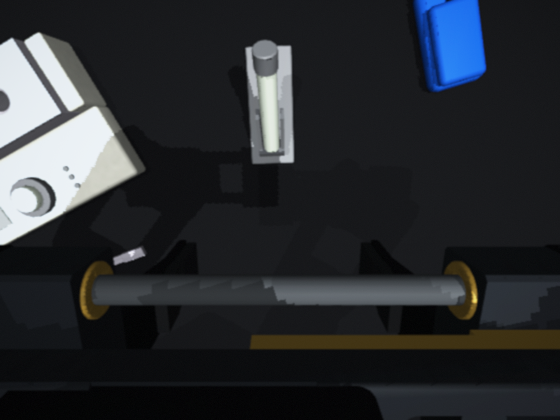

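The wrist view shows the narrow tube with its cap top at about (265,48), cap base at about (266,72) and barrel foot at about (270,150). The station is partly visible on the left. Next is the station view, then the wide tube.

```bash
python3 -m pendant '[[[1,-0.01,0.28,0,0,0,0.44],[1,-0.01,0.28,0,0,0,0.44],[1,-0.01,0.28,0,0,0,0.44],[1,-0.01,0.28,0,0,0,0.44],[1,-0.01,0.28,0,0,0,0.44],[1,-0.01,0.28,0,0,0,0.44],[1,-0.01,0.28,0,0,0,0.44],[1,-0.01,0.28,0,0,0,0.44]]]'
python3 - <<'E'
from h import *
ci=bot.camera_info("wrist"); im=bot.snapshot("wrist"); np.save("pics/s.npy",dict(ci=ci,im=im),allow_pickle=True)
E
python3 -m pendant '[[[1,-0.03,0.29,0,0,0,0.07],[1,-0.03,0.29,0,0,0,0.07],[1,-0.03,0.29,0,0,0,0.07],[1,-0.03,0.29,0,0,0,0.07],[1,-0.03,0.29,0,0,0,0.07],[1,-0.03,0.29,0,0,0,0.07],[1,-0.03,0.29,0,0,0,0.07],[1,-0.03,0.29,0,0,0,0.07]]]'
python3 - <<'E'
from h import *
ci=bot.camera_info("wrist"); im=bot.snapshot("wrist"); np.save("pics/w.npy",dict(ci=ci,im=im),allow_pickle=True)
s=np.load("pics/s.npy",allow_pickle=True).item()["im"]; n=np.load("pics/n.npy",allow_pickle=True).item()["im"]
a=np.hstack([cv2.resize(im[:210,150:410],(400,323)),cv2.resize(n[20:180,210:330],(242,323))])
b=s[:262,:]
c=np.zeros((323+262,800,3),np.uint8); c[:323,:642]=a; c[323:,:560]=b
cv2.imwrite("pics/ws.png",c)
print("narrow rows",n[100,240:300].tolist()[::3]); 
E
```

```text
clock: 2.58
tcp_pos: [0.4196, -0.0283, 0.2426]
tcp_rot: [[0.984, 0.178, 0.0], [0.178, -0.984, -0.0], [0.0, 0.0, -1.0]]
force: [-0.1, 0.7, -0.4]
gripper_width: 0.087
grasp_force: 0.0
clock: 3.62
tcp_pos: [0.3894, 0.2616, 0.2424]
tcp_rot: [[0.969, 0.246, -0.0], [0.246, -0.969, -0.0], [-0.001, 0.0, -1.0]]
force: [-1.0, -0.1, 1.1]
gripper_width: 0.0869
grasp_force: 0.0
narrow rows [[19, 17, 16], [18, 16, 15], [17, 15, 15], [103, 98, 95], [121, 116, 113], [119, 115, 112], [111, 111, 107], [160, 172, 163], [204, 216, 206], [225, 233, 227], [227, 234, 229], [219, 229, 221], [177, 189, 180], [178, 172, 168], [175, 170, 165], [175, 171, 167], [177, 171, 167], [154, 149, 145], [24, 21, 20], [30, 28, 27]]
```

View pics/ws.png

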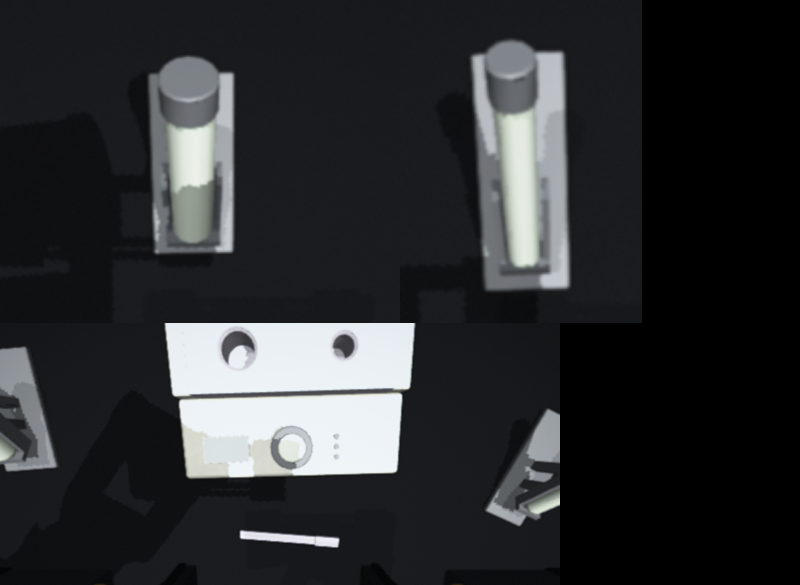

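In the wrist view montage, the wide tube's cap is at (189,85) and its barrel runs to (192,242). The narrow tube in the same montage runs from (511,65) to (522,265). In the station picture, the wells are at about (238,25) and (344,23) and the key is at (292,125). The barrels are slightly greenish, which lets me segment them. Next I'll fit the models.

```bash
cat > fit.py <<'E'
from h import *
from scipy.optimize import minimize
np.set_printoptions(precision=4,suppress=True)
th=np.linspace(0,2*np.pi,40)
def hull(ci,p,r,l0,l1,S=4,off=(0,0)):
    x,y,yaw=p; R=rz(np.degrees(yaw)); a=R@[np.cos(np.radians(50)),0,np.sin(np.radians(50))]; b=R@[0,1,0]; c=np.cross(a,b)
    P=[np.array([x,y,.087])+a*l+r*(np.cos(t)*b+np.sin(t)*c) for l in(l0,l1) for t in th]
    return cv2.convexHull(np.round(((proj(ci,P)-off)*S)).astype(np.int32))
for n,r,rc,p0,box in[("w",.014,.0155,(.463,.281,.24),(220,20,340,180)),("n",.0085,.01,(.51,-.318,-.28),(220,20,320,180))]:
    d=np.load(f"pics/{n}.npy",allow_pickle=True).item(); ci,im=d["ci"],d["im"].astype(int)
    x0,y0,x1,y1=box; s=im[y0:y1,x0:x1]; m=((s[...,1]-s[...,0]>4)&(s[...,1]-s[...,2]>4)&(s[...,1]>60)).astype(np.uint8)
    m=cv2.morphologyEx(m,cv2.MORPH_OPEN,np.ones((3,3),np.uint8)); S=4
    M=cv2.resize(m,None,fx=S,fy=S,interpolation=cv2.INTER_NEAREST)
    def cost(p):
        z=np.zeros(M.shape,np.uint8); cv2.fillConvexPoly(z,hull(ci,p,r,-.062,.047,S,(x0-.5,y0-.5)),1); cv2.fillConvexPoly(z,hull(ci,p,rc,.047,.065,S,(x0-.5,y0-.5)),0)
        return float((z!=M).sum())/S/S
    best=min((minimize(cost,p0,method="Nelder-Mead",options=dict(initial_simplex=np.array(p0)+sc*np.array([[0,0,0],[1,0,0],[0,1,0],[0,0,10]]))) for sc in(.004,-.008)),key=lambda q:q.fun)
    print(n,best.x[:2],"yaw",np.degrees(best.x[2]),"cost",best.fun,"area",m.sum())
d=np.load("pics/s.npy",allow_pickle=True).item(); ci,im=d["ci"],d["im"]; g=cv2.cvtColor(im,cv2.COLOR_BGR2GRAY)
W=[]
for c,z in[((238,25),.062),((344,23),.062),((292,125),.045)]:
    k=25; y0=max(c[1]-k,0); s=g[y0:c[1]+k,c[0]-k:c[0]+k]; m=(s<215).astype(np.uint8)
    cs=max(cv2.findContours(m,cv2.RETR_EXTERNAL,cv2.CHAIN_APPROX_NONE)[0],key=cv2.contourArea)
    e=cv2.fitEllipse(cv2.convexHull(cs)); u=np.array(e[0])+[c[0]-k,y0]; P=onz(ci,u,z); W.append(P); print("ell",u,e[1],P)
W=np.array(W); dy=W[0]-W[1]; print("sep",np.linalg.norm(dy),"yaw",np.degrees(np.arctan2(-dy[0],dy[1])))
yaw=np.degrees(np.arctan2(-dy[0],dy[1])); o=(W[0]+W[1])/2-rz(yaw)@[.037,0,0]; print("key pred",o+rz(yaw)@[-.055,0,0])
E
python3 fit.py
```

```text
w [0.4675 0.2858] yaw 14.868999096038536 cost 156.5 area 2071
n [ 0.5109 -0.3201] yaw -13.419168983267708 cost 86.6875 area 1327
ell [237.8355  24.656 ] (37.54262161254883, 43.15422821044922) [0.5681 0.0371 0.062 ]
ell [344.3227  21.6966] (26.408689498901367, 29.951250076293945) [ 0.5883 -0.0607  0.062 ]
ell [287.5168 127.0023] (44.631778717041016, 53.444793701171875) [ 0.4844 -0.0266  0.045 ]
sep 0.09983309517744655 yaw 11.667336203878579
key pred [ 0.4881 -0.0304  0.062 ]
```

The well separation fits well (99.8 mm against 100 mm). Now I'll hover over the wide tube's grasp point and fit again from closer up.

```bash
python3 -m pendant '[[[1,0.095,0.028,-0.055,0,0,0.01],[1,0.095,0.028,-0.055,0,0,0.01],[1,0.095,0.028,-0.055,0,0,0.01],[1,0.095,0.028,-0.055,0,0,0.01]]]'
python3 - <<'E'
from h import *
ci=bot.camera_info("wrist"); im=bot.snapshot("wrist"); np.save("pics/w2.npy",dict(ci=ci,im=im),allow_pickle=True); o=bot.get_obs(); print(o["tcp_pos"])
import runpy
v=im.copy()
R=rz(14.87); a=R@[np.cos(np.radians(50)),0,np.sin(np.radians(50))]
from fit import hull
for p,col in[((.4675,.2858,np.radians(14.87)),(0,0,255))]:
    for r,l0,l1 in((.014,-.065,.047),(.0155,.047,.065)): cv2.polylines(v,[hull(ci,p,r,l0,l1,1)],True,col,1)
cv2.imwrite("pics/w2.png",v)
t=bot.camera_info("top"); g=cv2.cvtColor(bot.snapshot("top"),cv2.COLOR_BGR2GRAY); g=cv2.resize(g,None,fx=4,fy=4,interpolation=cv2.INTER_CUBIC)
for c in((279,216),(308,211)):
    k=28; s=g[c[1]*4-k:c[1]*4+k,c[0]*4-k:c[0]*4+k]; m=(s<190).astype(np.uint8)
    cs=max(cv2.findContours(m,cv2.RETR_EXTERNAL,cv2.CHAIN_APPROX_NONE)[0],key=cv2.contourArea); e=cv2.fitEllipse(cs)
    u=(np.array(e[0])+[c[0]*4-k+.5,c[1]*4-k+.5])/4-.5; print("top",u,np.array(e[1])/4,onz(t,u,.062))
E
```

```text
clock: 4.18
tcp_pos: [0.4834, 0.2899, 0.1873]
tcp_rot: [[0.967, 0.256, -0.002], [0.256, -0.967, -0.001], [-0.002, 0.0, -1.0]]
force: [-0.0, -0.3, 0.5]
gripper_width: 0.0872
grasp_force: 0.0
[0.48321731 0.29015612 0.18786804]
w [0.4675 0.2858] yaw 14.868999096038536 cost 156.5 area 2071
n [ 0.5109 -0.3201] yaw -13.419168983267708 cost 86.6875 area 1327
ell [237.8355  24.656 ] (37.54262161254883, 43.15422821044922) [0.5681 0.0371 0.062 ]
ell [344.3227  21.6966] (26.408689498901367, 29.951250076293945) [ 0.5883 -0.0607  0.062 ]
ell [287.5168 127.0023] (44.631778717041016, 53.444793701171875) [ 0.4844 -0.0266  0.045 ]
sep 0.09983309517744655 yaw 11.667336203878579
key pred [ 0.4881 -0.0304  0.062 ]
top [279.186  214.9453] [8.8656 9.3701] [0.5675 0.0359 0.062 ]
top [307.5439 209.4389] [6.0053 6.6236] [ 0.5872 -0.0615  0.062 ]
```

View pics/w2.png

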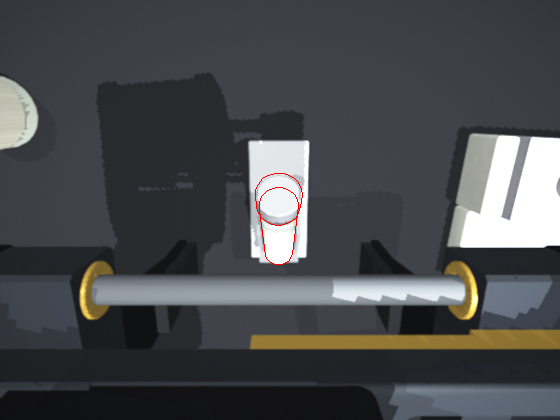

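The overlay of the fitted tube model matches the picture: cap at about (279,205), centred between the fingers (midpoint u≈279). The top camera's well fits agree with the wrist camera's within 1 mm. Now I'll descend and grip.

```bash
python3 -m pendant '[[[1,0.0015,0.0005,-0.03,0,0,0],[1,0.0015,0.0005,-0.06,0,0,0],[1,0.0015,0.0005,-0.085,0,0,0],[1,0.0015,0.0005,-0.098,0,0,0],[1,0.0015,0.0005,-0.098,0,0,0],[-1,0.0015,0.0005,-0.098,0,0,0],[-1,0.0015,0.0005,-0.098,0,0,0],[-1,0.0015,0.0005,-0.098,0,0,0],[-1,0.0015,0.0005,-0.098,0,0,0],[-1,0.0015,0.0005,-0.098,0,0,0],[-1,0.0015,0.0005,-0.098,0,0,0],[-1,0.0015,0.0005,-0.098,0,0,0]]]' 20
```

```text
clock: 5.78
tcp_pos: [0.4855, 0.2915, 0.0895]
tcp_rot: [[0.966, 0.258, -0.0], [0.258, -0.966, -0.0], [-0.0, 0.0, -1.0]]
force: [-0.4, 0.6, 0.0]
gripper_width: 0.0275
grasp_force: 19.7
```

The wide tube is gripped (27.5 mm, 20 N). Next I'll lift it straight up and tilt it 40° to upright.

```bash
python3 -m pendant '[[[-1,0,0,0.02,0,0,0],[-1,0,0,0.05,0,0,0],[-1,0,0,0.09,0,0,0],[-1,0,0,0.13,0,0,0],[-1,0,0,0.15,0.04,-0.15,0],[-1,0,-0.02,0.15,0.08,-0.3,0],[-1,0.01,-0.05,0.15,0.12,-0.45,0],[-1,0.02,-0.08,0.15,0.16,-0.6,0],[-1,0.03,-0.1,0.15,0.18,-0.674,0],[-1,0.03,-0.1,0.15,0.18,-0.674,0],[-1,0.03,-0.1,0.15,0.18,-0.674,0]]]'
```

```text
clock: 7.15
tcp_pos: [0.5139, 0.2029, 0.2405]
tcp_rot: [[0.747, 0.272, 0.606], [0.2, -0.962, 0.185], [0.633, -0.017, -0.774]]
force: [0.9, 0.5, -0.3]
gripper_width: 0.0277
grasp_force: 19.7
```

```bash
python3 -m pendant '[[[-1,0,0,0,0,0,0],[-1,0,0,0,0,0,0]]]'; python3 - <<'E'
from h import *
from scipy.spatial.transform import Rotation as Ro
R=bot.get_obs()["tcp_rot"]; y=np.radians(14.9)
z=np.array([np.sin(np.radians(40))*np.cos(y),np.sin(np.radians(40))*np.sin(y),-np.cos(np.radians(40))]); yy=np.array([np.sin(y),-np.cos(y),0])
T=np.c_[np.cross(yy,z),yy,z]; print(Ro.from_matrix(T@R.T).as_rotvec(), bot.get_obs()["joint_positions"])
E
```

```text
clock: 7.4
tcp_pos: [0.514, 0.2038, 0.2406]
tcp_rot: [[0.748, 0.274, 0.605], [0.201, -0.962, 0.187], [0.633, -0.018, -0.774]]
force: [0.5, 0.0, -1.6]
gripper_width: 0.0274
grasp_force: 19.7
[-0.01389731 -0.01724956 -0.01729493] [  6.09483563  15.57410711 121.2022073   57.42650005   8.27694617
  25.87690603]
```

The arm is near a wrist singularity (q5 ≈ 8°). The tube is round, so I'm free to yaw the tool about vertical. Going to about 45° moves away from the singularity and leaves more clearance.

```bash
cat >> h.py <<'E'
def turn(yaw,tilt):
    from scipy.spatial.transform import Rotation as Ro
    R=bot.get_obs()["tcp_rot"]; y=np.radians(yaw); t=np.radians(tilt)
    z=np.array([np.sin(t)*np.cos(y),np.sin(t)*np.sin(y),-np.cos(t)]); yy=np.array([np.sin(y),-np.cos(y),0])
    return Ro.from_matrix(np.c_[np.cross(yy,z),yy,z]@R.T).as_rotvec()
E
python3 -c "
from h import *
print(turn(45,40))"
```

```text
[-0.00903835 -0.02048585  0.50802752]
```

```bash
python3 -m pendant '[[[-1,0.01,-0.02,0,-0.003,-0.007,0.17],[-1,0.02,-0.05,0,-0.006,-0.014,0.34],[-1,0.04,-0.09,0,-0.009,-0.0205,0.508],[-1,0.0625,-0.13,-0.02,-0.009,-0.0205,0.508],[-1,0.0625,-0.1585,-0.04,-0.009,-0.0205,0.508],[-1,0.0625,-0.1585,-0.04,-0.009,-0.0205,0.508],[-1,0.0625,-0.1585,-0.04,-0.009,-0.0205,0.508],[-1,0.0625,-0.1585,-0.04,-0.009,-0.0205,0.508],[-1,0.0625,-0.1585,-0.04,-0.009,-0.0205,0.508]]]'
python3 - <<'E'
from h import *
print(bot.get_obs()["joint_positions"],turn(45,40))
from fit import th
G=lambda o:o["tcp_pos"]-.019*o["tcp_rot"][:,2]
o=bot.get_obs(); g=G(o); print("foot est",g-[0,0,.093])
ims=[]
for n in("side","top"):
    ci=bot.camera_info(n); im=bot.snapshot(n); v=im.copy()
    f=g-[0,0,.093]; S=3
    c=proj(ci,[g])[0]; x0,y0=[int(t) for t in c-[55,60]]; x0=max(x0,0);y0=max(y0,0)
    v=cv2.resize(v[y0:y0+130,x0:x0+130],None,fx=S,fy=S,interpolation=cv2.INTER_CUBIC)
    for r,l0,l1 in((.014,0,.112),(.0155,.112,.13)):
        P=[f+[r*np.cos(t),r*np.sin(t),l] for l in(l0,l1) for t in th]
        cv2.polylines(v,[cv2.convexHull(np.round((proj(ci,P)-[x0,y0]+.5)*S-.5).astype(np.int32))],True,(0,0,255),1)
    ims.append(v)
cv2.imwrite("pics/h1.png",np.hstack(ims))
E
```

```text
clock: 8.52
tcp_pos: [0.5763, 0.0462, 0.2012]
tcp_rot: [[0.54, 0.708, 0.455], [0.543, -0.706, 0.455], [0.643, 0.001, -0.766]]
force: [0.4, 0.2, -1.6]
gripper_width: 0.0276
grasp_force: 19.7
[-26.34524646  25.91094813 112.27723744  59.63693116  44.93558151
 -26.68596974] [ 0.00036091  0.00122931 -0.00119446]
w [0.4675 0.2858] yaw 14.868999096038536 cost 156.5 area 2071
n [ 0.5109 -0.3201] yaw -13.419168983267708 cost 86.6875 area 1327
ell [237.8355  24.656 ] (37.54262161254883, 43.15422821044922) [0.5681 0.0371 0.062 ]
ell [344.3227  21.6966] (26.408689498901367, 29.951250076293945) [ 0.5883 -0.0607  0.062 ]
ell [287.5168 127.0023] (44.631778717041016, 53.444793701171875) [ 0.4844 -0.0266  0.045 ]
sep 0.09983309517744655 yaw 11.667336203878579
key pred [ 0.4881 -0.0304  0.062 ]
foot est [0.5676 0.0376 0.1227]
```

View pics/h1.png

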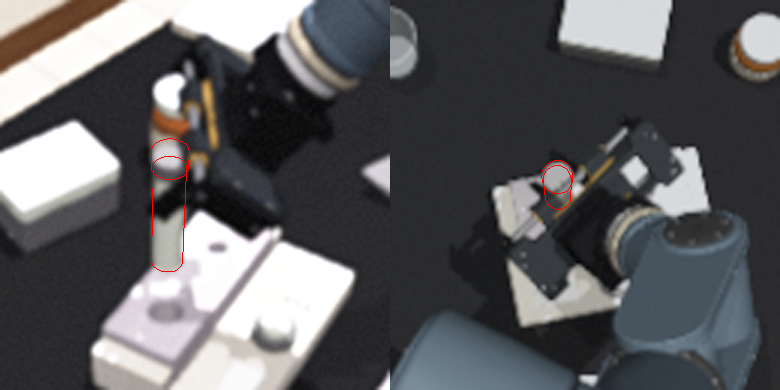

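The side and top views with the overlay show the tube hanging upright where predicted. In the left pane the foot is at (168,265), directly above the wide well at (168,310). I'll lower it and watch the force.

```bash
python3 -m pendant '[[[-1,0.0004,-0.0009,-0.02,0,0,0],[-1,0.0004,-0.0009,-0.04,0,0,0],[-1,0.0004,-0.0009,-0.05,0,0,0],[-1,0.0004,-0.0009,-0.056,0,0,0],[-1,0.0004,-0.0009,-0.061,0,0,0],[-1,0.0004,-0.0009,-0.066,0,0,0],[-1,0.0004,-0.0009,-0.072,0,0,0],[-1,0.0004,-0.0009,-0.079,0,0,0],[-1,0.0004,-0.0009,-0.086,0,0,0],[-1,0.0004,-0.0009,-0.092,0,0,0],[-1,0.0004,-0.0009,-0.098,0,0,0],[-1,0.0004,-0.0009,-0.102,0,0,0]]]'
```

```text
clock: 10.12
tcp_pos: [0.5766, 0.0447, 0.0982]
tcp_rot: [[0.542, 0.707, 0.455], [0.541, -0.707, 0.456], [0.644, -0.001, -0.765]]
force: [-1.9, 4.7, 2.3]
gripper_width: 0.0273
grasp_force: 20.1
```

It's in the well, with light side contact pushing toward +y. I'll correct by about 1.5 mm and lower the rest of the way.

```bash
python3 -m pendant '[[[-1,-0.0006,0.0015,0,0,0,0],[-1,-0.0006,0.0015,-0.002,0,0,0],[-1,-0.0006,0.0015,-0.004,0,0,0],[-1,-0.0006,0.0015,-0.006,0,0,0],[-1,-0.0006,0.0015,-0.0075,0,0,0],[-1,-0.0006,0.0015,-0.009,0,0,0],[-1,-0.0006,0.0015,-0.009,0,0,0]]]'
```

```text
clock: 11.0
tcp_pos: [0.5769, 0.0453, 0.0901]
tcp_rot: [[0.541, 0.706, 0.457], [0.541, -0.708, 0.454], [0.644, 0.001, -0.765]]
force: [-1.1, 0.7, 4.9]
gripper_width: 0.0275
grasp_force: 19.7
```

```bash
python3 -m pendant '[[[-1,0,0,-0.001,0,0,0],[-1,0,0,-0.001,0,0,0],[-1,0,0,-0.001,0,0,0]]]';python3 -m pendant '[[[-1,0,0,-0.001,0,0,0],[-1,0,0,-0.001,0,0,0],[-1,0,0,-0.001,0,0,0]]]'
```

```text
clock: 11.38
tcp_pos: [0.5772, 0.0455, 0.09]
tcp_rot: [[0.54, 0.706, 0.458], [0.54, -0.708, 0.455], [0.646, 0.002, -0.764]]
force: [-2.2, 0.0, 9.6]
gripper_width: 0.0277
grasp_force: 19.5
clock: 11.75
tcp_pos: [0.5777, 0.0458, 0.09]
tcp_rot: [[0.539, 0.706, 0.459], [0.539, -0.708, 0.456], [0.647, 0.002, -0.762]]
force: [-2.4, -0.9, 13.4]
gripper_width: 0.0277
grasp_force: 19.4
```

The tube is on the floor: z has stopped moving and the force is rising. I'll ease off, release, and retreat along the tool axis.

```bash
python3 -m pendant '[[[-1,-0.0005,-0.0003,0.0025,0,0,0],[-1,-0.0005,-0.0003,0.0025,0,0,0],[0,-0.0005,-0.0003,0.0025,0,0,0],[0.6,-0.0005,-0.0003,0.0025,0,0,0],[1,-0.0005,-0.0003,0.0025,0,0,0],[1,-0.0005,-0.0003,0.0025,0,0,0],[1,-0.0005,-0.0003,0.0025,0,0,0],[1,-0.01,-0.01,0.02,0,0,0],[1,-0.03,-0.03,0.05,0,0,0],[1,-0.05,-0.05,0.085,0,0,0],[1,-0.06,-0.06,0.13,0,0,0],[1,-0.06,-0.06,0.16,0,0,0]]]'
python3 - <<'E'
from h import *
np.set_printoptions(precision=4,suppress=True)
print(turn(-13.4,0))
np.save("pics/s2.npy",dict(ci=bot.camera_info("side"),im=bot.snapshot("side")),allow_pickle=True)
E
```

```text
clock: 13.25
tcp_pos: [0.516, -0.0155, 0.2492]
tcp_rot: [[0.542, 0.705, 0.457], [0.541, -0.709, 0.452], [0.643, 0.002, -0.766]]
force: [0.2, 0.7, -0.2]
gripper_width: 0.0868
grasp_force: 0.0
[-0.1956  0.7015 -0.974 ]
```

```bash
python3 -m pendant '[[[1,0,-0.04,0,-0.028,0.1,-0.139],[1,0,-0.08,0,-0.056,0.2,-0.278],[1,0,-0.12,0,-0.084,0.3,-0.417],[1,0,-0.17,0,-0.112,0.4,-0.556],[1,0.01,-0.22,0,-0.14,0.5,-0.695],[1,0.012,-0.27,0,-0.168,0.6,-0.834],[1,0.0124,-0.3088,0,-0.1956,0.7015,-0.974],[1,0.0124,-0.3088,-0.03,-0.1956,0.7015,-0.974],[1,0.0124,-0.3088,-0.055,-0.1956,0.7015,-0.974],[1,0.0124,-0.3088,-0.055,-0.1956,0.7015,-0.974],[1,0.0124,-0.3088,-0.055,-0.1956,0.7015,-0.974]]]'
sed -i '/^for n,r,rc/,$d' fit.py
python3 - <<'E'
from h import *
from fit import hull,th
ci=bot.camera_info("wrist"); im=bot.snapshot("wrist"); print(bot.get_obs()["tcp_pos"])
v=im.copy()
for r,l0,l1 in((.0085,-.065,.047),(.01,.047,.065)): cv2.polylines(v,[hull(ci,(.5109,-.3201,np.radians(-13.4)),r,l0,l1,1)],True,(0,0,255),1)
v=v[130:300,150:410]; a=cv2.resize(v,None,fx=1.5,fy=1.5,interpolation=cv2.INTER_CUBIC)
d=np.load("pics/s2.npy",allow_pickle=True).item(); ci=d["ci"]; v=d["im"]
f=np.array([.568,.037,.01])
x0,y0=[int(t) for t in proj(ci,[f])[0]-[65,65]]
v=cv2.resize(v[y0:y0+130,x0:x0+130],(390,390),interpolation=cv2.INTER_CUBIC)
for r,l0,l1 in((.014,0,.112),(.0155,.112,.13)):
    P=[f+[r*np.cos(t),r*np.sin(t),l] for l in(l0,l1) for t in th]; cv2.polylines(v,[cv2.convexHull(np.round((proj(ci,P)-[x0,y0]+.5)*3-.5).astype(np.int32))],True,(0,0,255),1)
c=np.zeros((390,780,3),np.uint8); c[:255,:390]=a; c[:,390:]=v; cv2.imwrite("pics/h2.png",c)
E
```

```text
clock: 14.68
tcp_pos: [0.5291, -0.3233, 0.193]
tcp_rot: [[0.973, -0.231, 0.001], [-0.231, -0.973, 0.002], [0.001, -0.002, -1.0]]
force: [0.2, -0.5, 1.0]
gripper_width: 0.087
grasp_force: 0.0
[ 0.5294 -0.3236  0.1936]
```

View pics/h2.png

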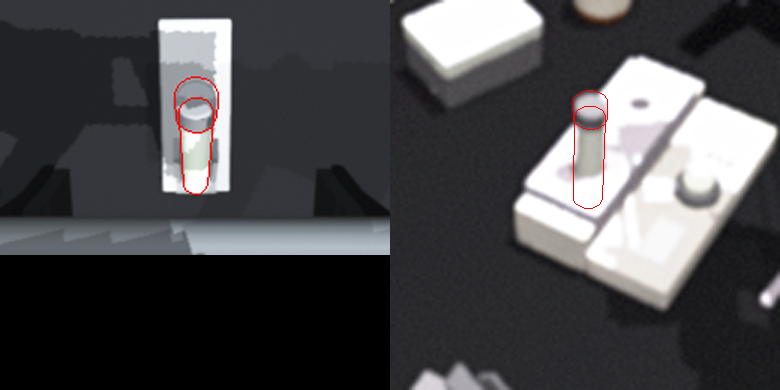

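The right pane shows the wide tube standing fully in its well, matching the seated model outline. The left pane shows the narrow tube centred between the fingers (foot at (196,190), cap at (196,115)). Descend and grip.

```bash
python3 -m pendant '[[[1,-0.001,-0.001,-0.03,0,0,0],[1,-0.001,-0.001,-0.06,0,0,0],[1,-0.001,-0.001,-0.09,0,0,0],[1,-0.001,-0.001,-0.104,0,0,0],[1,-0.001,-0.001,-0.104,0,0,0],[-1,-0.001,-0.001,-0.104,0,0,0],[-1,-0.001,-0.001,-0.104,0,0,0],[-1,-0.001,-0.001,-0.104,0,0,0],[-1,-0.001,-0.001,-0.104,0,0,0],[-1,-0.001,-0.001,-0.104,0,0,0],[-1,-0.001,-0.001,-0.104,0,0,0],[-1,-0.001,-0.001,-0.104,0,0,0]]]' 20
python3 -c "
from h import *
print(bot.get_obs()['gripper_width'],turn(-13.4,40),turn(45,40),turn(16,40))"
```

```text
clock: 16.23
tcp_pos: [0.5277, -0.3242, 0.0885]
tcp_rot: [[0.973, -0.231, 0.001], [-0.231, -0.973, 0.002], [0.0, -0.003, -1.0]]
force: [0.2, -0.2, 0.1]
gripper_width: 0.0249
grasp_force: 0.0
0.024948443083147046 [-0.16390019 -0.67849393 -0.00148781] [ 0.19601004 -0.70110643  0.97461717] [ 0.0137827  -0.70528812  0.49045569]
```

```bash
python3 -m pendant '[[[-1,0,0,0,0,0,0],[-1,0,0,0,0,0,0],[-1,0,0,0,0,0,0],[-1,0,0,0,0,0,0]]]'
python3 -m pendant '[[[-1,0,0,0.02,0,0,0],[-1,0,0,0.05,0,0,0],[-1,0,0,0.09,0,0,0],[-1,0,0,0.13,0,0,0],[-1,0,0.01,0.15,-0.04,-0.15,0],[-1,0,0.03,0.15,-0.08,-0.32,0],[-1,0,0.05,0.15,-0.12,-0.49,0],[-1,0,0.07,0.15,-0.164,-0.678,0],[-1,0,0.09,0.15,-0.164,-0.678,0],[-1,0,0.1,0.15,-0.164,-0.678,0],[-1,0,0.1,0.15,-0.164,-0.678,0]]]'
python3 -c "
from h import *
print(bot.get_obs()['joint_positions'],turn(45,40))"
```

```text
clock: 16.73
tcp_pos: [0.5277, -0.3242, 0.0885]
tcp_rot: [[0.973, -0.231, 0.001], [-0.231, -0.973, 0.002], [0.0, -0.002, -1.0]]
force: [-0.3, -0.0, 0.0]
gripper_width: 0.0162
grasp_force: 19.8
clock: 18.1
tcp_pos: [0.5267, -0.2224, 0.2379]
tcp_rot: [[0.747, -0.229, 0.624], [-0.177, -0.973, -0.146], [0.641, -0.001, -0.768]]
force: [0.3, -0.4, -0.5]
gripper_width: 0.0159
grasp_force: 19.9
[-44.83569723  17.49248072 119.00543148  68.46543203  21.18078453
  -2.29293157] [-1.20250890e-04 -2.74097834e-03  1.01688063e+00]
```

```bash
python3 -m pendant '[[[-1,0.01,0.03,0,0,0,0.17],[-1,0.02,0.06,0,0,0,0.34],[-1,0.04,0.09,0,0,-0.001,0.51],[-1,0.05,0.12,0,0,-0.001,0.68],[-1,0.06,0.15,0,0,-0.002,0.85],[-1,0.07,0.17,0,0,-0.0027,1.017],[-1,0.07,0.17,-0.02,0,-0.0027,1.017],[-1,0.07,0.17,-0.038,0,-0.0027,1.017],[-1,0.07,0.17,-0.038,0,-0.0027,1.017],[-1,0.07,0.17,-0.038,0,-0.0027,1.017]]]'
python3 - <<'E'
from h import *
from fit import th
np.set_printoptions(precision=4,suppress=True)
o=bot.get_obs(); g=o["tcp_pos"]-.019*o["tcp_rot"][:,2]; f=g-[0,0,.093]; print("turn",turn(45,40),"foot",f)
ims=[]
for n in("side","top"):
    ci=bot.camera_info(n); v=bot.snapshot(n); S=3
    x0,y0=[max(int(t),0) for t in proj(ci,[g])[0]-[65,60]]
    v=cv2.resize(v[y0:y0+130,x0:x0+130],None,fx=S,fy=S,interpolation=cv2.INTER_CUBIC)
    for r,l0,l1 in((.0085,0,.112),(.01,.112,.13)):
        P=[f+[r*np.cos(t),r*np.sin(t),l] for l in(l0,l1) for t in th]
        cv2.polylines(v,[cv2.convexHull(np.round((proj(ci,P)-[x0,y0]+.5)*S-.5).astype(np.int32))],True,(0,0,255),1)
    ims.append(v)
cv2.imwrite("pics/h3.png",np.hstack(ims))
E
```

```text
clock: 19.35
tcp_pos: [0.5985, -0.0551, 0.201]
tcp_rot: [[0.54, 0.706, 0.458], [0.541, -0.708, 0.453], [0.644, 0.003, -0.765]]
force: [0.6, 1.0, -0.9]
gripper_width: 0.0161
grasp_force: 19.9
turn [0.0005 0.0033 0.0014] foot [ 0.5898 -0.0637  0.1226]
```

View pics/h3.png

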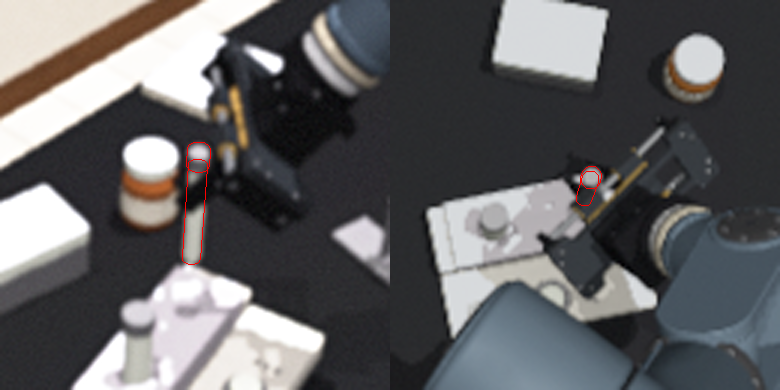

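The tube hangs upright and matches the overlay (foot at (192,262) in the side pane). I'll correct xy by (-1.7, +2.6) mm, lower to just above the mouth and check.

```bash
python3 -m pendant '[[[-1,-0.0017,0.0026,-0.02,0,0.003,0],[-1,-0.0017,0.0026,-0.04,0,0.003,0],[-1,-0.0017,0.0026,-0.052,0,0.003,0],[-1,-0.0017,0.0026,-0.052,0,0.003,0],[-1,-0.0017,0.0026,-0.052,0,0.003,0]]]'
python3 - <<'E'
from h import *
np.set_printoptions(precision=4,suppress=True)
o=bot.get_obs(); print(o["tcp_pos"]-.019*o["tcp_rot"][:,2]-[0,0,.093],turn(45,40))
E
```

```text
clock: 20.08
tcp_pos: [0.5965, -0.0519, 0.1492]
tcp_rot: [[0.542, 0.706, 0.456], [0.541, -0.708, 0.454], [0.643, 0.0, -0.766]]
force: [-0.5, -0.1, -0.4]
gripper_width: 0.0161
grasp_force: 19.9
[ 0.5879 -0.0605  0.0707] [-0.      0.0007  0.0012]
```

Within 1 mm. Lowering.

```bash
python3 -m pendant '[[[-1,0.0002,-0.0005,-0.006,0,0,0],[-1,0.0002,-0.0005,-0.011,0,0,0],[-1,0.0002,-0.0005,-0.016,0,0,0],[-1,0.0002,-0.0005,-0.021,0,0,0],[-1,0.0002,-0.0005,-0.026,0,0,0],[-1,0.0002,-0.0005,-0.031,0,0,0],[-1,0.0002,-0.0005,-0.036,0,0,0],[-1,0.0002,-0.0005,-0.04,0,0,0],[-1,0.0002,-0.0005,-0.044,0,0,0],[-1,0.0002,-0.0005,-0.048,0,0,0],[-1,0.0002,-0.0005,-0.05,0,0,0],[-1,0.0002,-0.0005,-0.052,0,0,0]]]'
```

```text
clock: 21.58
tcp_pos: [0.5963, -0.0522, 0.0964]
tcp_rot: [[0.542, 0.706, 0.455], [0.541, -0.708, 0.454], [0.643, -0.001, -0.766]]
force: [-0.1, -0.1, -0.3]
gripper_width: 0.0165
grasp_force: 19.9
```

```bash
python3 -m pendant '[[[-1,0,0,-0.002,0,0,0],[-1,0,0,-0.004,0,0,0],[-1,0,0,-0.0055,0,0,0],[-1,0,0,-0.007,0,0,0],[-1,0,0,-0.007,0,0,0]]]'
```

```text
clock: 22.2
tcp_pos: [0.5962, -0.0521, 0.0894]
tcp_rot: [[0.543, 0.706, 0.455], [0.541, -0.708, 0.455], [0.643, -0.001, -0.766]]
force: [1.3, 0.8, -0.7]
gripper_width: 0.0164
grasp_force: 19.9
```

```bash
python3 -m pendant '[[[-1,0,0,-0.001,0,0,0],[-1,0,0,-0.002,0,0,0],[-1,0,0,-0.002,0,0,0]]]'; python3 -m pendant '[[[-1,0,0,-0.001,0,0,0],[-1,0,0,-0.002,0,0,0],[-1,0,0,-0.002,0,0,0]]]'
```

```text
clock: 22.58
tcp_pos: [0.5967, -0.052, 0.0883]
tcp_rot: [[0.542, 0.706, 0.456], [0.54, -0.708, 0.455], [0.644, -0.0, -0.765]]
force: [-0.7, 0.4, 5.9]
gripper_width: 0.0165
grasp_force: 19.8
clock: 22.95
tcp_pos: [0.5976, -0.0516, 0.0882]
tcp_rot: [[0.54, 0.706, 0.458], [0.539, -0.708, 0.457], [0.647, 0.0, -0.762]]
force: [-0.3, -0.3, 13.1]
gripper_width: 0.0165
grasp_force: 19.8
```

Seated. I'll release, retreat, and work out the move to the key.

```bash
python3 -m pendant '[[[-1,-0.0008,-0.0005,0.0032,0,0,0],[-1,-0.0008,-0.0005,0.0032,0,0,0],[0,-0.0008,-0.0005,0.0032,0,0,0],[0.6,-0.0008,-0.0005,0.0032,0,0,0],[0.8,-0.0008,-0.0005,0.0032,0,0,0],[0.8,-0.0008,-0.0005,0.0032,0,0,0],[0.8,-0.0008,-0.0005,0.0032,0,0,0],[0.8,-0.01,-0.01,0.02,0,0,0],[0.8,-0.03,-0.03,0.05,0,0,0],[0.8,-0.05,-0.05,0.085,0,0,0],[0.8,-0.06,-0.06,0.13,0,0,0],[0.8,-0.06,-0.06,0.15,0,0,0]]]'
python3 -c "
from h import *
np.set_printoptions(precision=4,suppress=True)
print(turn(11.7,0))"
```

```text
clock: 24.45
tcp_pos: [0.5363, -0.1136, 0.2378]
tcp_rot: [[0.542, 0.705, 0.457], [0.541, -0.709, 0.452], [0.643, 0.003, -0.766]]
force: [1.1, -0.5, -0.8]
gripper_width: 0.0787
grasp_force: 0.0
[-0.3326  0.6246 -0.5553]
```

```bash
python3 -m pendant '[[[-1,-0.01,0.015,0,-0.067,0.125,-0.111],[-1,-0.02,0.03,0,-0.133,0.25,-0.222],[-1,-0.03,0.05,0,-0.2,0.375,-0.333],[-1,-0.04,0.07,0,-0.266,0.5,-0.444],[-1,-0.048,0.083,0,-0.3326,0.6246,-0.5553],[-1,-0.048,0.083,0,-0.3326,0.6246,-0.5553],[-1,-0.048,0.083,-0.05,-0.3326,0.6246,-0.5553],[-1,-0.048,0.083,-0.1,-0.3326,0.6246,-0.5553],[-1,-0.048,0.083,-0.138,-0.3326,0.6246,-0.5553],[-1,-0.048,0.083,-0.138,-0.3326,0.6246,-0.5553],[-1,-0.048,0.083,-0.138,-0.3326,0.6246,-0.5553]]]' 20
python3 - <<'E'
from h import *
from fit import th
o=bot.get_obs(); ims=[]
f=np.array([.5882,-.0612,.01])
for n,P0,q in(("side",[.53,-.02,.08],None),("wrist",None,None)):
    ci=bot.camera_info(n); v=bot.snapshot(n)
    if n=="side":
        for ff,r,rc in((f,.0085,.01),(np.array([.568,.0367,.01]),.014,.0155)):
            pass
        x0,y0=[int(t) for t in proj(ci,[P0])[0]-[65,65]]; v=cv2.resize(v[y0:y0+130,x0:x0+130],(390,390),interpolation=cv2.INTER_CUBIC)
        for ff,rc in((f,.01),(np.array([.568,.0367,.01]),.0155)):
            P=[ff+[rc*np.cos(t),rc*np.sin(t),l] for l in(.112,.13) for t in th]; cv2.polylines(v,[cv2.convexHull(np.round((proj(ci,P)-[x0,y0]+.5)*3-.5).astype(np.int32))],True,(0,0,255),1)
    else:
        for z in(.04,.045,.05):
            u=proj(ci,[[.488+.015*np.cos(t),-.0308+.015*np.sin(t),z] for t in th]); cv2.polylines(v,[np.int32(np.round(u))],True,(0,0,255),1)
        v=v[30:420,85:475]
    ims.append(v)
cv2.imwrite("pics/k.png",np.hstack(ims)); print(turn(11.7,0))
E
```

```text
clock: 25.82
tcp_pos: [0.489, -0.0293, 0.0985]
tcp_rot: [[0.979, 0.202, 0.001], [0.202, -0.979, 0.004], [0.001, -0.003, -1.0]]
force: [0.9, 0.6, 0.2]
gripper_width: 0.0004
grasp_force: 0.0
[-0.0029  0.0029  0.0009]
```

View pics/k.png

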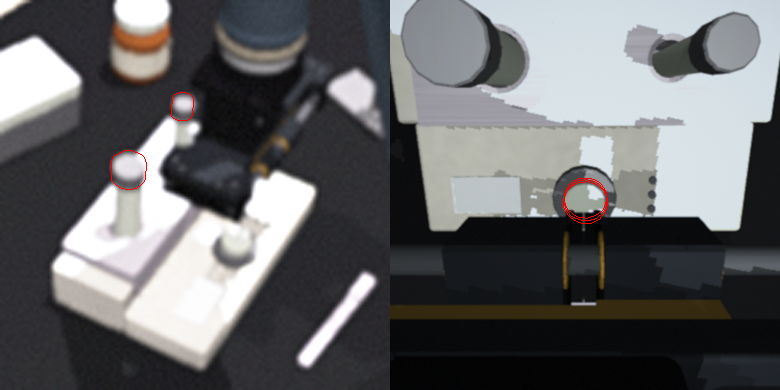

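Both tubes' caps sit where the seated model predicts (side pane (182,107) and (128,170)). The predicted key circle at (585,200) lies on the real key inside its housing ring. Now I'll descend onto the key and watch the force.

```bash
python3 -m pendant '[[[-1,-0.001,-0.001,-0.02,0,0,0],[-1,-0.001,-0.001,-0.035,0,0,0],[-1,-0.001,-0.001,-0.042,0,0,0],[-1,-0.001,-0.001,-0.046,0,0,0],[-1,-0.001,-0.001,-0.049,0,0,0],[-1,-0.001,-0.001,-0.049,0,0,0]]]'
```

```text
clock: 26.68
tcp_pos: [0.4874, -0.0302, 0.0488]
tcp_rot: [[0.979, 0.202, -0.0], [0.202, -0.979, 0.004], [0.0, -0.004, -1.0]]
force: [-0.9, 0.5, 3.1]
gripper_width: 0.0001
grasp_force: 1.7
```

```bash
python3 -m pendant '[[[-1,0,0,-0.002,0,0,0],[-1,0,0,-0.004,0,0,0],[-1,0,0,-0.004,0,0,0]]]'; python3 -m pendant '[[[-1,0,0,-0.002,0,0,0],[-1,0,0,-0.002,0,0,0]]]'
```

```text
clock: 27.05
tcp_pos: [0.4874, -0.0302, 0.0462]
tcp_rot: [[0.979, 0.202, 0.0], [0.202, -0.979, 0.004], [0.001, -0.003, -1.0]]
force: [-2.8, -0.3, 16.9]
gripper_width: 0.0003
grasp_force: 8.8
clock: 27.3
tcp_pos: [0.4875, -0.0302, 0.0459]
tcp_rot: [[0.979, 0.202, 0.001], [0.202, -0.979, 0.003], [0.002, -0.003, -1.0]]
force: [-5.3, 0.3, 33.5]
gripper_width: 0.0005
grasp_force: 16.6
```

The key is at its hard stop: 33 N against the 5 N spring, and z has stalled at 0.046. Now I'll back off and retreat.

```bash
python3 -m pendant '[[[-1,0,0,0.005,0,0,0],[-1,0,0,0.012,0,0,0],[-1,0,0,0.03,0,0,0],[-1,0,0,0.07,0,0,0],[-1,-0.02,-0.03,0.12,0,0,0],[-1,-0.04,-0.08,0.16,0,0,0],[-1,-0.05,-0.13,0.19,0,0,0],[-1,-0.05,-0.18,0.2,0,0,0],[-1,-0.05,-0.2,0.2,0,0,0],[-1,-0.05,-0.2,0.2,0,0,0]]]'
python3 - <<'E'
from h import *
from fit import th
ims=[]
for n in("side","top"):
    ci=bot.camera_info(n); v=bot.snapshot(n); x0,y0=[int(t) for t in proj(ci,[[.53,-.02,.08]])[0]-[65,65]]
    ims.append(cv2.resize(v[y0:y0+130,x0:x0+130],(390,390),interpolation=cv2.INTER_CUBIC))
cv2.imwrite("pics/end.png",np.hstack(ims))
E
```

```text
clock: 28.55
tcp_pos: [0.4369, -0.2304, 0.2416]
tcp_rot: [[0.98, 0.2, -0.002], [0.2, -0.98, 0.006], [-0.001, -0.006, -1.0]]
force: [0.8, 1.4, -1.2]
gripper_width: 0.0007
grasp_force: 0.0
```

View pics/end.png

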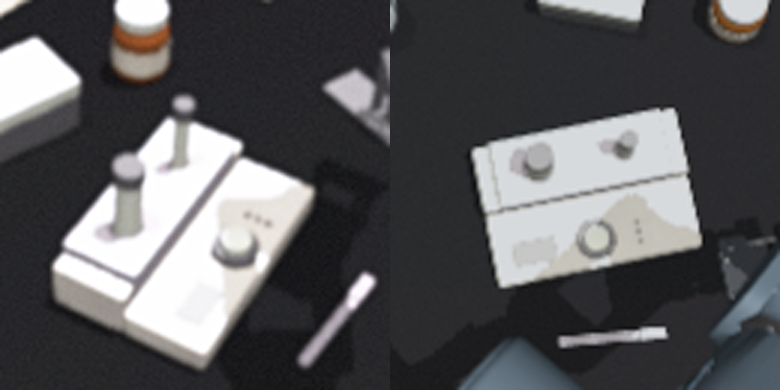

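Both tubes stand upright in their wells (side pane (127,195) and (182,130)). The key is up at (236,243), and the bystanders in view look undisturbed. Handing in.

```bash
python3 -c "
from cell import bot
print(bot.finish_job())"
```

```text
the job is handed in; nothing more can be done
None
```

Both tubes stand upright, cap up, on the floors of their wells; after that the start key was pressed to its stop and came back up, and the job was handed in at about 29 s of the 72 s limit, with no verdict returned.

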